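Seat a viscometer bob in the vee of the run-out gauge and clamp it

TASK

The steel measuring bob has to be set up in the run-out gauge. Without lifting it, roll it off the loading ledge into the vee and let go so that it centres itself; then push it gently along the vee until its end face bears on the end stop, and last swing the hold-down arm over and press its sprung foot onto the bob with about 9 N so that it stays clamped. Leave the things around the gauge where they are.

Things in the scene. Friction and masses are not known exactly. Their poses are not given: they have to be found in the camera images.
- gauge: run-out gauge fixed to the bench: grey base plate 164 x 182 x 12 mm carrying a steel vee block, a loading ledge, an end stop, a hold-down arm and, by the stop (x = 34 to 74 mm, y = 50 to 105 mm, up to z = 165 mm), a dial indicator. Origin on the bench below the middle of the vee; x across the vee, away from the ledge; y along the vee, towards the end stop; z up. All mm below are in this frame
- vee (a point): middle of the axis of a bob seated in the vee: x = 0, y = 0, z = 53.8 mm of the gauge, axes as the gauge. The 90 degree vee has its bottom at z = 34 and its lips at x = -14 and 14, z = 48; the block reaches from y = -60 to 42. The top of a seated bob is at z = 67.8
- ledge (a point): middle of the top of the aluminium loading ledge: x = -56, y = -17, z = 48 mm of the gauge. The ledge is level, reaches from y = -80 to 45 and from x = -80 to the vee's near lip at the same height (1 mm joint); a rim along its front edge (x = -84 to -79) stands up to z = 53
- bob_center (a point): turned steel bob, 0.17 to 0.34 kg: cylinder 28 mm across, 80 mm long, a stem (12 mm across at its end) 35 mm out of one end. It starts on the ledge, roughly along the vee, stem away from the stop. This point: middle of the cylinder, on its axis (z = 62 mm on the ledge). Its y axis is the bob's, from the stem (end at 75 mm) to the plain face (at 40 mm); it rolls, so its x and z point anywhere
- bob_face (a point): centre of the bob's plain end face, the one that goes against the end stop
- stop_screw: end stop: a rigid steel screw 10 mm across through a post (y = 73 to 87), in line with a seated bob. Its setting differs each time. Origin at the centre of the face that the bob bears on (y = 44 to 60); y as in the gauge. More than 20 N spoils it: push at 10 mm/s or slower and stop on about 3 N
- hold_down (a joint): hold-down arm, a lever on a stiff hinge (line along y at x = 60, z = 89 mm of the gauge). 0 rad: level over the vee, pointing to -x; positive: raised (1.57 upright, limit 2.05); it starts at 1.65 to 1.95. It stays where it is left: turning it takes 0.9 N m (some 3 to 7 N at the ball) either way, besides its own small weight (up to 1 N at the ball)
- ball (a point): centre of the black ball, 26 mm across, at the free end of the hold-down arm, 130 mm from the hinge line and on the arm's centre line; a 9 mm rod runs from it to the arm
- foot_boss (a point): boss on the hold-down arm, 60 mm from the hinge, on its centre line; z out of the arm's upper side. Its foot, a round cap on a 4 N/mm spring (10 mm travel), is set by a screw, different each time: the nose stands 16 to 26 mm below this origin and meets a seated bob at an arm angle from -0.09 to 0.09 rad. 5 to 13 N is a good clamp, over 22 N marks the bob. Each N there adds about 0.4 N at the ball
- vial: small glass vial with a black cap, 27 mm across and 56 mm high, upright on the bench; bystander; origin at its foot
- disc_spindle: small viscometer spindle, 56 x 83 x 25 mm, lying on the bench left of the gauge; bystander; origin at its underside
- dish: clear petri dish, 94 mm across and 17 mm high, on the bench right of the gauge; bystander; origin at its underside
Mind the look-alikes: they are no part of the job. Leave any blue look-alike of the part that bears bob_center alone.

How it is judged:
On the way, in this order (a step that is already met when the one before it is completed fails the run):
1. the bob lies in the vee, centred and at rest, touched by neither the robot nor the foot (x of bob_center in the frame of gauge between -0.0015 and 0.0015 m and z of bob_center in the frame of gauge between 0.052 and 0.0553 m and angle between the y axis of bob_center and the y axis of gauge, either way round below 0.03 rad and contact force between bob and the arm below 0.05 N and contact force between bob and the fingers below 0.05 N and contact force between bob and hold_down below 0.05 N and linear speed of bob below 0.01 m/s), for 0.2 s.
2. the bob, still in the vee and not yet clamped, bears on the end stop (contact force between bob and stop_screw above 0.3 N and z of bob_center in the frame of gauge below 0.0558 m and contact force between bob and hold_down below 0.05 N), for 0.1 s.
At the end, for the whole second after the job is handed in: the bob rests in the vee (axis within 1.5 mm of its seat and within 0.03 rad of the vee), its end face within 1.5 mm of the end stop, the released hold-down arm's foot presses it with 5 to 13 N, and all is at rest (contact force between bob and hold_down between 5 and 13 N and y of bob_face in the frame of stop_screw above -0.0015 m and x of bob_center in the frame of gauge between -0.0015 and 0.0015 m and z of bob_center in the frame of gauge between 0.052 and 0.0553 m and angle between the y axis of bob_center and the y axis of gauge, either way round below 0.03 rad and linear speed of bob below 0.01 m/s and velocity of joint hold_down between -0.02 and 0.02 rad/s); the robot touches nothing.
It fails at once if the bob is lifted more than 15 mm off the ledge (z of bob_center in the frame of gauge above 0.077 m).
It fails at once if the bob falls off the gauge (z of bob_center in the frame of gauge below 0.045 m).
It fails at once if the bob is pushed against the end stop with more than 20 N (contact force between bob and stop_screw above 20 N).
It fails at once if the foot presses the bob with more than 22 N (contact force between bob and hold_down above 22 N).
It fails at once if the vial, the spindle or the dish is moved by more than 20 mm (distance of any of vial, disc_spindle, dish from where it was at the start of the episode above 0.02 m).
It also fails if it takes over 72 s, if anything falls off the work surface, if the arm or the gripper's body presses on something with over 40 N, if the wrist force passes 120 N, or if a joint passes its speed limit or range.

ROBOT

A 6-joint arm with a two-finger parallel gripper is mounted at the origin on a cart in front of the work surface, level with it; the furniture and walls round the work are solid. World frame = base frame: x ahead of the robot, y to its left, z up, the work surface at z = 0. Lengths are in m, angles in rad, forces in N, time in s.
With the tool pointing down it reaches from about 0.4 to 0.925 m from the base axis. Payload 12.5 kg.
Tool frame: the origin (TCP) lies on the centre line of the jaws, within the pads' length; the fingertips stand 25 mm ahead of it and the grasp point (between the pads) lies 6 mm ahead of it (r.tips_ahead is the distance from the TCP to the fingertips, in m); z points along the fingers, x is the direction in which the jaws open and shut, and the axes are right-handed (so a half turn about z gives the same grasp; the last joint's range is limited). The gripper opens to 95 mm and grips with 3 to 60 N. Pads are 20 mm wide; open, the fingers measure 119 mm over their backs; the gripper's body (75 mm by 180 mm) begins 59 mm behind the grasp point.
Start: joints at [1.231, 0.491, 1.559, -0, 1.092, -0.106], TCP at [0.145, 0.608, 0.24] pointing down, gripper open.
Joint ranges: [-3.1, 3.1], [-0.84, 2.19], [0.05, 2.79], [-1.13, 4.28], [0.06, 2.93], [-2.69, 2.69]. Speed limits (rad/s): [2.22, 2.22, 2.79, 3.14, 3.14, 3.14].

INTERFACE

Orientations are given as a 3x3 rotation matrix whose columns are the frame's x, y, z axes.
In Python, from rig import r, imaging gives the robot as it stands.
- The arm moves only by the tool move_arm, never from a script. Its argument "increments" is a list of rows, each a list of 3 entries, a list of its own where there are three numbers: the shift along the tool's x, y, z in cm, then the turn, a rotation vector about the tool's x, y, z in degrees, then the opening, from -1 (shut) to 1 (fully open). A call has 1 to 20 rows; each row shifts and turns the commanded pose from where the row before left it, along the tool's axes as they then stand; what a row does not reach is not made up. A row lasts 1/8 s, in which the tool goes at most 62.5 mm and 10.7 degrees, less where a joint would pass 70% of its speed; a pose out of reach is approached as far as the arm can. A call is refused whole if a number of a shift passes 6.25 or a number of a turn 10.7, either way. A call with a gripper value outside its range is refused whole. The fingers move at their own pace and stop on an object; "newtons" is the grip in N (left out, the last holds). Time passes only in rows, so rows that do not move let the fingers close. It gives the time, the measured TCP pose, the force and the opening at its end, in the units of the state.
- r.observe(): the state, without advancing time (a new reading comes with each control period).
- imaging.read_camera(name): name is "scene" or "top" or "wrist"; returns a dict with "color" (384x512x3 uint8, blue, green, red), "fx", "fy", "cx", "cy" (pixels), "k1" (the pictures are not rectified: a ray, as slopes to the right and down, at radius r is drawn at 1 + k1 r^2 times it, then the intrinsics apply), "extrinsics" (4x4, takes a point from world to camera coordinates). Camera axes: x right, y down, z forward; pixel columns grow to the right and rows downward; lengths in m; the calibration is good to about 2 mm. A picture is of the moment at which its call begins. There is no depth.
- r.hand_in(): hands the job in, once; it reports no verdict.
The state is a dict: "clock": time; "q": joint angles; "joint_vel": joint speeds; "joint_torque": joint torques, N m; "tool_pos": TCP position; "ee_rot": TCP orientation; "contact_force": force on the tool from outside, world axes, zero at the start; "moment": the same for the moment, N m; "finger_gap": opening from 0.0 (shut) to 1.0 (fully open).
Only numpy, scipy, OpenCV 4.12 (cv2) and the standard library are available. Lean on these libraries where they do the work, as an engineer would, in place of code of your own. Each camera call takes 0.05 s, during which the arm holds its last target. There are 200 camera calls.

## Working session

There is one attempt and no reset: what is moved stays moved. The work goes in short steps, Python scripts to look and compute and a tool call to move; the robot and the scene stay as the last step left them, time stands still between calls to the robot, and variables do not carry over. Pictures are saved under pics/ and viewed, about 8 in all and at most 12, crops included, and the job is handed in when it is done.

Besides the shell and the picture viewer there is one more tool, called after "Call:" by a JSON object that holds its "name" and its "arguments", one argument or row to a line. move_arm: Moves the arm, as the interface text tells. Its arguments: {"type":"object","properties":{"increments":{"type":"array","items":{"type":"array"}},"newtons":{"type":"number"}},"required":["increments"]}

```bash
mkdir -p pics; ls; python3 - <<'E'
from rig import r, imaging
import cv2,pickle
d={}
for n in("scene","top"):
    c=imaging.read_camera(n); d[n]=c
    cv2.imwrite(f"pics/{n}0.png",cv2.resize(c["color"],None,fx=1.5,fy=1.5,interpolation=cv2.INTER_CUBIC))
    print(n,c["fx"],c["fy"],c["cx"],c["cy"],c["k1"]);print(c["extrinsics"])
pickle.dump(d,open("d0.pkl","wb"))
print(r.observe())
E
```

```text
pics
scene 396.84614806594544 396.84614806594544 256.2742627978688 192.9363095928488 0.023085005342519428
[[ 0.53460601 -0.8449304   0.0170008  -0.28815744]
 [-0.32553725 -0.22445569 -0.91850157  0.24372597]
 [ 0.77988583  0.48550207 -0.39505169  0.50845084]
 [ 0.          0.          0.          1.        ]]
top 379.0593228111946 379.0593228111946 256.3423838269511 189.14787371994206 -0.022705699189557407
[[ 0.02636601 -0.99951517 -0.01656079  0.00363009]
 [-0.98350133 -0.02297053 -0.17943659  0.50929624]
 [ 0.17896918  0.02101859 -0.98363014  1.11077167]
 [ 0.          0.          0.          1.        ]]
{'clock': 0.1, 'q': array([ 1.23141770e+00,  4.91507574e-01,  1.55939600e+00, -2.09505188e-06,
        1.09169442e+00, -1.05644800e-01]), 'joint_vel': array([-0.00055896, -0.00235616,  0.00045066,  0.00150086,  0.0014554 ,
       -0.00048352]), 'joint_torque': array([ 2.35268126e-03, -6.13622260e+01, -2.58606505e+01,  6.93755108e-02,
        4.69785067e-02, -1.12409664e-04]), 'tool_pos': array([0.14469848, 0.60782192, 0.23911244]), 'ee_rot': array([[ 2.31610323e-01,  9.72808587e-01, -3.32925459e-04],
       [ 9.72808130e-01, -2.31610539e-01, -9.48615085e-04],
       [-9.99929946e-04, -1.04163548e-04, -9.99999495e-01]]), 'contact_force': array([-0.30730126,  0.2976914 , -0.31876329]), 'moment': array([ 0.03307936, -0.01075484, -0.04057588]), 'finger_gap': 1.0006696922032434}
```

View pics/scene0.png

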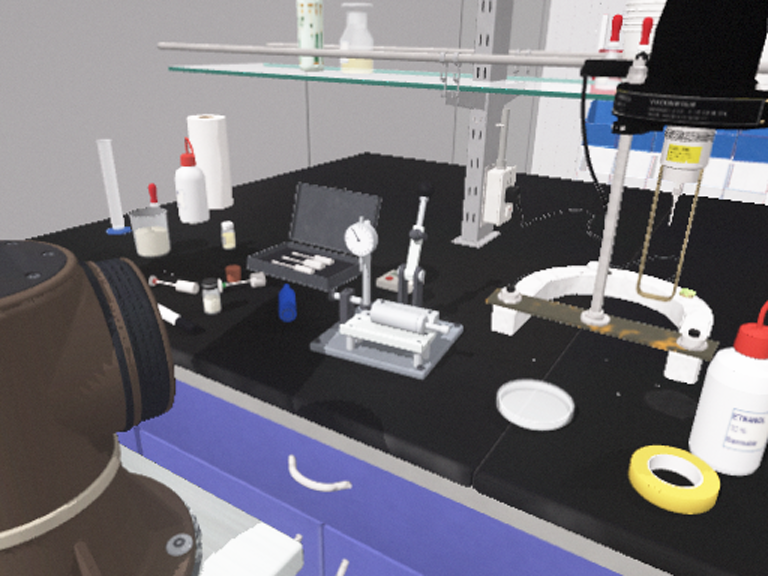

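View pics/top0.png

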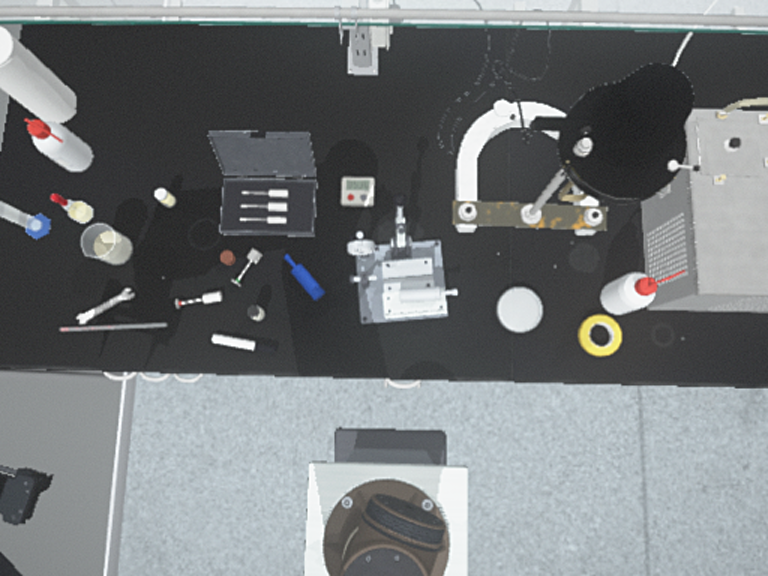

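The scene view shows the gauge at about (390,320) of the 1.5x picture, with the steel bob on the near ledge and its stem to the right. In the top view the gauge is at (402,282), the bob at (415,297) with its stem end at (456,292), and the hold-down arm stands upright at (400,215). The candidates for the bob are the steel part on the gauge at top (415,297) and the blue look-alike at (305,277). The steel one on the ledge fits the description. I'll confirm that in one enlarged crop.

```bash
cat > h.py <<'E'
import numpy as np,cv2,pickle
def ray(c,uv):
    x=(uv[0]-c["cx"])/c["fx"]; y=(uv[1]-c["cy"])/c["fy"]
    a,b=x,y
    for _ in range(20):
        k=1+c["k1"]*(a*a+b*b); a,b=x/k,y/k
    E=c["extrinsics"]; R=E[:3,:3]; return -R.T@E[:3,3], R.T@np.array([a,b,1])
def onz(c,uv,z):
    o,d=ray(c,uv); return o+d*(z-o[2])/d[2]
def proj(c,p):
    E=c["extrinsics"]; q=E[:3,:3]@np.asarray(p)+E[:3,3]; a,b=q[0]/q[2],q[1]/q[2]; k=1+c["k1"]*(a*a+b*b)
    return np.array([c["cx"]+c["fx"]*a*k,c["cy"]+c["fy"]*b*k])
def two(c1,u1,c2,u2):
    o1,d1=ray(c1,u1);o2,d2=ray(c2,u2);d1/=np.linalg.norm(d1);d2/=np.linalg.norm(d2)
    s=np.linalg.lstsq(np.c_[d1,-d2],o2-o1,rcond=None)[0];p,q=o1+s[0]*d1,o2+s[1]*d2
    return (p+q)/2,np.linalg.norm(p-q)
E
python3 - <<'E'
from h import *
d=pickle.load(open("d0.pkl","rb"))
t=d["top"]["color"][120:225,220:320]; s=d["scene"]["color"][115:255,200:320]
t=cv2.resize(t,None,fx=4,fy=4,interpolation=cv2.INTER_CUBIC); s=cv2.resize(s,None,fx=3.3,fy=3.3,interpolation=cv2.INTER_CUBIC)
o=np.zeros((max(t.shape[0],s.shape[0]),t.shape[1]+s.shape[1],3),np.uint8); o[:t.shape[0],:t.shape[1]]=t;o[:s.shape[0],t.shape[1]:]=s
cv2.imwrite("pics/crop.png",o);print(o.shape)
E
```

```text
(462, 796, 3)
```

View pics/crop.png

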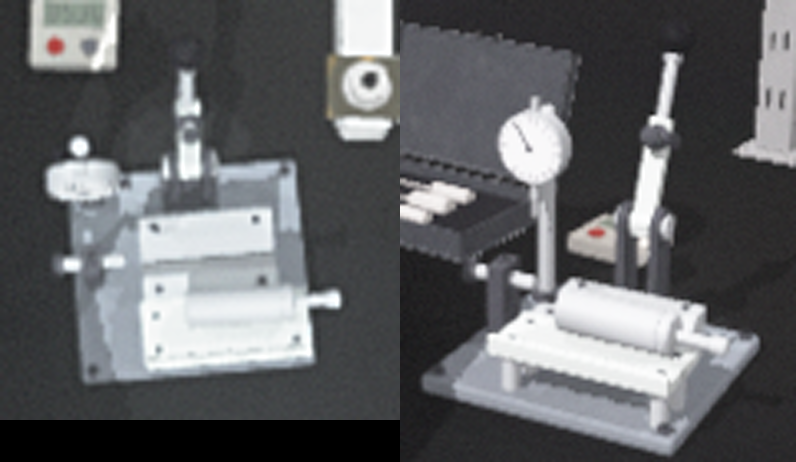

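The crop confirms it: the steel bob lies on the ledge in top-crop pixels (188..297, ~305), with its stem to the right, ending at (340,299). The stop screw's face is at (124,261), and the plate corners are at (84,383), (313,362) and (296,160). Next I compute the poses.

```bash
python3 - <<'E'
from h import *
np.set_printoptions(precision=4,suppress=True)
d=pickle.load(open("d0.pkl","rb")); T=d["top"];S=d["scene"]
t=lambda u,v:(220+(u-1.5)/4,120+(v-1.5)/4)
s=lambda u,v:(200+(u-400-1.1)/3.3,115+(v-1.1)/3.3)
for n,p,z in [("plBL",(84,383),.012),("plBR",(313,362),.012),("plTR",(296,160),.012),("ledgeL",(147,370),.053),("ledgeR",(312,350),.053),
 ("blkTL",(140,215),.048),("blkTR",(273,207),.048),("screw",(124,261),.0538),("bobface_c",(188,307),.062),("bobR_c",(297,303),.062),("stem",(340,299),.062)]:
    print(n,onz(T,t(*p),z))
for n,p,z in [("plL",(424,384),.012),("plF",(668,452),.012),("plR",(758,338),.012),("ledgeL",(488,338),.053),("ledgeR",(676,385),.053)]:
    print("S",n,onz(S,s(*p),z))
print("ball",two(T,t(184,50),S,s(678,37)))
print("boss/pivot",two(T,t(190,128),S,s(659,136)))
# residual of gauge fit (yaw + xy) using ledge & plate-independent features
from scipy.optimize import least_squares
F=[("t",(147,370),(-.084,.045,.053)),("t",(312,350),(-.084,-.080,.053)),("t",(124,261),None),
("s",(488,338),(-.084,.045,.053)),("s",(676,385),(-.084,-.080,.053))]
def W(p,g): c,q=np.cos(p[2]),np.sin(p[2]); return np.array([p[0]+c*g[0]-q*g[1],p[1]+q*g[0]+c*g[1],g[2]])
def f(p):
    o=[]
    for k,u,g in F:
        if g: o+=list(proj(T if k=="t" else S,W(p,g))-(t(*u) if k=="t" else s(*u)))
    return np.array(o)
R=least_squares(f,[.6,0,0]);print("gauge",R.x,R.fun.round(2))
inv=lambda w:(lambda e:(np.cos(R.x[2])*e[0]+np.sin(R.x[2])*e[1],-np.sin(R.x[2])*e[0]+np.cos(R.x[2])*e[1]))(np.array(w)[:2]-R.x[:2])
for n,p,z in [("screw",(124,261),.0538),("blkTL",(140,215),.048),("blkTR",(273,207),.048),("face",(188,307),.062),("bobR",(297,303),.062),("stem",(340,299),.062),("plBL",(84,383),.012),("plBR",(313,362),.012),("plTR",(296,160),.012)]:
    print(n,inv(onz(T,t(*p),z)))
for n,p in [("plL",(424,384)),("plF",(668,452)),("plR",(758,338))]: print("S",n,inv(onz(S,s(*p),.012)))
b=two(T,t(184,50),S,s(678,37))[0];print("ball g",inv(b))
E
```

```text
plBL [0.4313 0.0637 0.012 ]
plBR [ 0.452  -0.1138  0.012 ]
plTR [ 0.6136 -0.0992  0.012 ]
ledgeL [0.4377 0.0142 0.053 ]
ledgeR [ 0.4558 -0.1093  0.053 ]
blkTL [0.5578 0.0228 0.048 ]
blkTR [ 0.5664 -0.0791  0.048 ]
screw [0.5204 0.0338 0.0538]
bobface_c [ 0.4849 -0.0154  0.062 ]
bobR_c [ 0.4898 -0.097   0.062 ]
stem [ 0.4936 -0.1291  0.062 ]
S plL [0.424 0.054 0.012]
S plF [ 0.4398 -0.1203  0.012 ]
S plR [ 0.6093 -0.0992  0.012 ]
S ledgeL [0.4363 0.0104 0.053 ]
S ledgeR [ 0.4492 -0.1187  0.053 ]
ball (array([ 0.6358, -0.0089,  0.2106]), np.float64(0.0019517883687874482))
boss/pivot (array([ 0.6001, -0.0153,  0.1486]), np.float64(0.004172994923327805))
gauge [ 0.5268 -0.0221  0.138 ] [ 1.09  0.13  1.22  0.42  0.14 -0.26 -1.22 -1.9 ]
screw (np.float64(0.00136144328393449), np.float64(0.05630240554796347))
blkTL (np.float64(0.03684830523854656), np.float64(0.04024445499728116))
blkTR (np.float64(0.0313521131725238), np.float64(-0.06185404778780581))
face (np.float64(-0.0406550090553915), np.float64(0.012373697029933484))
bobR (np.float64(-0.046958748729730486), np.float64(-0.06906784456573271))
stem (np.float64(-0.0476229939321708), np.float64(-0.10142835560496959))
plBL (np.float64(-0.08280877074429707), np.float64(0.09809802073991383))
plBR (np.float64(-0.0867021710402052), np.float64(-0.08049336321689306))
plTR (np.float64(0.07529967857921174), np.float64(-0.08826178156871031))
S plL (np.float64(-0.09140552108435483), np.float64(0.08954004794466373))
S plF (np.float64(-0.09969775227698141), np.float64(-0.08531512078094614))
S plR (np.float64(0.07107400771458477), np.float64(-0.08772079278311497))
ball g (np.float64(0.10977791644809995), np.float64(-0.0018797165868487623))
```

Call:
{"name": "move_arm", "arguments": {
  "increments": [
    [[-4.4,4.1,-0.5],[0,0,0],1],
    [[-4.4,4.1,-0.5],[0,0,0],1],
    [[-4.4,4.1,-0.5],[0,0,0],1],
    [[-4.4,4.1,-0.5],[0,0,0],1],
    [[-4.4,4.1,-0.5],[0,0,0],1],
    [[-4.4,4.1,-0.5],[0,0,0],0.5],
    [[-4.4,4.1,-0.5],[0,0,0],0.3],
    [[-4.4,4.1,-0.5],[0,0,0],0],
    [[-4.4,4.1,-0.5],[0,0,0],0],
    [[-4.4,4.1,-0.5],[0,0,0],0],
    [[-4.4,4.1,-0.5],[0,0,0],0],
    [[-4.4,4.1,-0.5],[0,0,0],0],
    [[0,0,0],[0,0,-9.5],0],
    [[0,0,0],[0,0,-9.5],0],
    [[0,0,0],[0,0,0],0],
    [[0,0,0],[0,0,0],0]
  ]
}}

```text
clock: 2.1
tool_pos: [0.501, -0.0195, 0.2996]
ee_rot: [[-0.094, 0.996, -0.0], [0.996, 0.094, 0.0], [0.0, -0.0, -1.0]]
contact_force: [-0.3, -0.5, -0.5]
finger_gap: 0.5
```

```bash
python3 - <<'E'
from rig import r, imaging
import cv2,pickle
c=imaging.read_camera("wrist"); pickle.dump(c,open("w1.pkl","wb"))
cv2.imwrite("pics/w1.png",cv2.resize(c["color"],None,fx=1.5,fy=1.5,interpolation=cv2.INTER_CUBIC))
print(c["fx"],c["cx"],c["cy"],c["k1"]);print(c["extrinsics"].round(4));o=r.observe();print(o["tool_pos"],o["ee_rot"].round(4),o["contact_force"])
E
```

```text
301.41180009259796 252.71563984129904 193.1608442686405 -0.008149667404988402
[[-9.360e-02  9.956e-01 -3.000e-04  6.620e-02]
 [ 9.661e-01  9.090e-02  2.417e-01 -5.253e-01]
 [ 2.406e-01  2.230e-02 -9.704e-01  3.289e-01]
 [ 0.000e+00  0.000e+00  0.000e+00  1.000e+00]]
[ 0.5009971  -0.01943465  0.29958922] [[-9.500e-02  9.955e-01 -0.000e+00]
 [ 9.955e-01  9.500e-02  1.000e-04]
 [ 1.000e-04 -0.000e+00 -1.000e+00]] [-0.39627124 -0.25649479  0.18728367]
```

View pics/w1.png

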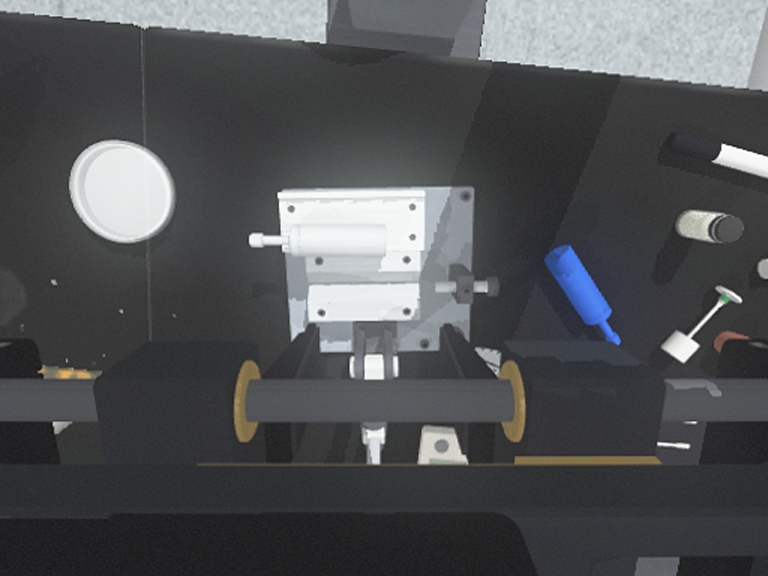

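The wrist view shows the ledge's front corners at (279,191) and (423,191), the screw face at (436,287), the bob from (289,240) to (386,240) and the stem end at (250,240). The gauge is nearly aligned with the tool.

```bash
python3 - <<'E'
from h import *
c=pickle.load(open("w1.pkl","rb"))
P=[("ledgeFL(-84,-80)",(279,191),.053),("ledgeFR(-84,45)",(423,191),.053),("plFR",(473,187),.012),("plBR",(470,350),.012),("screw(0,~56)",(436,287),.0538),
("blk -60",(309,321),.048),("blk 42",(419,319),.048),("bobface",(386,240),.062),("bobstemside",(289,240),.062),("stem",(250,240),.062),("joint x=-14",(309,284),.048),("joint r",(419,282),.048)]
yaw=.097
g=None
R=lambda y:np.array([[np.cos(y),-np.sin(y)],[np.sin(y),np.cos(y)]])
W={n:onz(c,((u-.25)/1.5,(v-.25)/1.5),z)[:2] for n,(u,v),z in P}
a,b=W["ledgeFL(-84,-80)"],W["ledgeFR(-84,45)"]; d=b-a; print("len",np.linalg.norm(d),"yaw ledge",np.arctan2(-d[0],d[1]))
d=W["blk 42"]-W["blk -60"];print("len",np.linalg.norm(d),"yaw blk",np.arctan2(-d[0],d[1]))
d=W["plBR"]-W["plFR"];print("len",np.linalg.norm(d),"yaw pl",np.arctan2(d[1],d[0]))
d=W["bobface"]-W["stem"];print("len",np.linalg.norm(d),"yaw bob",np.arctan2(-d[0],d[1]))
o=(a+b)/2-R(yaw)@[-.084,-.0175]
print("gauge",o)
for n in W: print(n,W[n].round(4),(R(yaw).T@(W[n]-o)).round(4))
E
```

```text
len 0.1224415519489071 yaw ledge 0.09349653379502175
len 0.10155025592564733 yaw blk 0.1128843863310771
len 0.16283801116612245 yaw pl 0.12475570740951458
len 0.11597112022936838 yaw bob 0.09350013915351557
gauge [ 0.52987868 -0.0230437 ]
ledgeFL(-84,-80) [ 0.4537 -0.1096] [-0.0842 -0.0787]
ledgeFR(-84,45) [0.4423 0.0124] [-0.0838  0.0437]
plFR [0.435  0.0625] [-0.0861  0.0944]
plBR [0.5966 0.0828] [0.0766 0.0989]
screw(0,~56) [0.5244 0.0336] [0.     0.0569]
blk -60 [ 0.5688 -0.0783] [ 0.0334 -0.0587]
blk 42 [0.5573 0.0226] [0.0317 0.0428]
bobface [ 0.4856 -0.0151] [-0.0433  0.0122]
bobstemside [ 0.4933 -0.0975] [-0.0436 -0.0705]
stem [ 0.4964 -0.1306] [-0.0437 -0.1038]
joint x=-14 [ 0.5337 -0.0802] [-0.0017 -0.0573]
joint r [0.5225 0.0186] [-0.0033  0.0422]
```

Call:
{"name": "move_arm", "arguments": {
  "increments": [
    [[-0.9,-1.25,3.5],[0,0,0],0],
    [[-0.9,-1.25,4.5],[0,0,0],0],
    [[-0.9,-1.25,4.5],[0,0,0],0],
    [[-0.8,-1.2,4.5],[0,0,0],0],
    [[0,0,3.0],[0,0,0],0],
    [[0,0,1.3],[0,0,0],0],
    [[0,0,0.5],[0,0,0],0],
    [[0,0,0],[0,0,0],0],
    [[0,0,0],[0,0,0],0]
  ]
}}

```text
clock: 3.28
tool_pos: [0.4556, -0.0593, 0.0824]
ee_rot: [[-0.098, 0.995, 0.001], [0.995, 0.098, -0.0], [-0.0, 0.001, -1.0]]
contact_force: [-0.8, 0.2, 0.3]
finger_gap: 0.499
```

```bash
python3 - <<'E'
from rig import imaging
import cv2
c=imaging.read_camera("wrist")["color"]; s=imaging.read_camera("scene")["color"][150:260,180:330]
o=cv2.resize(s,None,fx=3,fy=3,interpolation=cv2.INTER_CUBIC); w=cv2.resize(c,(440,330))
h=min(o.shape[0],330); import numpy as np
x=cv2.hconcat([w[:330],cv2.resize(o,(350,330))]);cv2.imwrite("pics/w2.png",x)
E
```

```text
(no output)
```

View pics/w2.png

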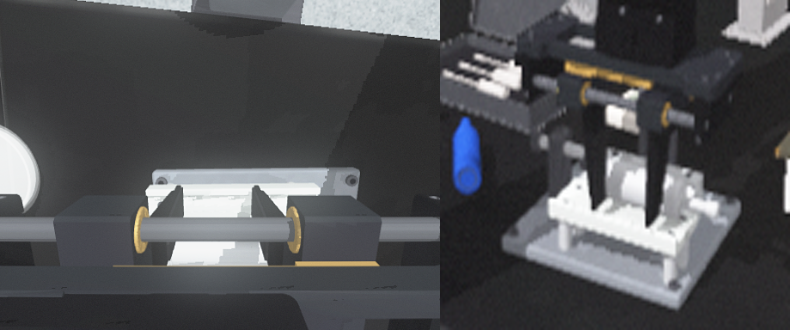

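The fingers (scene part, columns 590 and 655) stand in front of the bob with the stem to the right. Now I roll it.

Call:
{"name": "move_arm", "arguments": {
  "increments": [
    [[0,0.3,0],[0,0,0],0],
    [[0,0.3,0],[0,0,0],0],
    [[0,0.3,0],[0,0,0],0],
    [[0,0.3,0],[0,0,0],0],
    [[0,0.3,0],[0,0,0],0],
    [[0,0.3,0],[0,0,0],0],
    [[0,0.3,0],[0,0,0],0],
    [[0,0.3,0],[0,0,0],0],
    [[0,0.3,0],[0,0,0],0],
    [[0,0.3,0],[0,0,0],0]
  ]
}}

```text
clock: 4.62
tool_pos: [0.4853, -0.0563, 0.0816]
ee_rot: [[-0.098, 0.995, 0.0], [0.995, 0.098, 0.0], [0.0, 0.0, -1.0]]
contact_force: [-0.2, 0.0, 0.6]
finger_gap: 0.501
```

Call:
{"name": "move_arm", "arguments": {
  "increments": [
    [[0,0.15,0],[0,0,0],0],
    [[0,0.15,0],[0,0,0],0],
    [[0,0.15,0],[0,0,0],0],
    [[0,0.15,0],[0,0,0],0],
    [[0,0.15,0],[0,0,0],0],
    [[0,0.15,0],[0,0,0],0],
    [[0,0.15,0],[0,0,0],0],
    [[0,0.15,0],[0,0,0],0],
    [[0,0.15,0],[0,0,0],0],
    [[0,0.15,0],[0,0,0],0],
    [[0,0.15,0],[0,0,0],0],
    [[0,0,0],[0,0,0],0]
  ]
}}

```text
clock: 6.12
tool_pos: [0.5016, -0.0547, 0.0816]
ee_rot: [[-0.098, 0.995, 0.0], [0.995, 0.098, 0.0], [0.0, 0.0, -1.0]]
contact_force: [-0.4, -1.0, -0.3]
finger_gap: 0.497
```

```bash
python3 - <<'E'
from rig import imaging,r
import cv2,pickle
d={n:imaging.read_camera(n) for n in("scene","top")};pickle.dump(d,open("d2.pkl","wb"))
s=d["scene"]["color"][150:260,200:320];t=d["top"]["color"][120:225,220:320]
cv2.imwrite("pics/s3.png",cv2.hconcat([cv2.resize(t,(400,420),interpolation=cv2.INTER_CUBIC),cv2.resize(s,(400,420),interpolation=cv2.INTER_CUBIC)]))
print(r.observe()["tool_pos"])
E
```

```text
[ 0.50145496 -0.05471214  0.08160504]
```

View pics/s3.png

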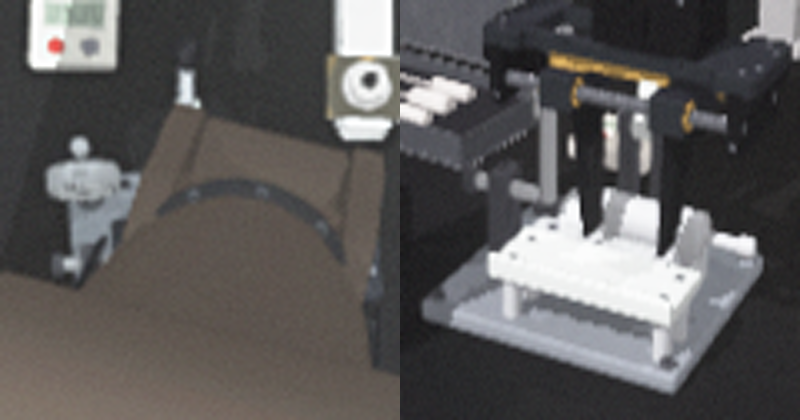

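The fingers have reached x_face ≈ -21 mm and the bob looks as if it has dropped in. I'll withdraw and check.

Call:
{"name": "move_arm", "arguments": {
  "increments": [
    [[0,-0.7,0],[0,0,0],0],
    [[0,-0.7,0],[0,0,0],0],
    [[0,0,-2],[0,0,0],0],
    [[-0.5,0,-5],[0,0,0],-0.5],
    [[-2,0,-6],[0,0,0],-1],
    [[-2,1,-5],[0,0,0],-1],
    [[-1,1,-2],[0,0,0],-1],
    [[0,0,0],[0,0,0],-1],
    [[0,0,0],[0,0,0],-1]
  ]
}}

```text
clock: 7.35
tool_pos: [0.5118, -0.1082, 0.2796]
ee_rot: [[-0.098, 0.995, -0.002], [0.995, 0.098, 0.001], [0.001, -0.002, -1.0]]
contact_force: [0.4, -0.4, -0.7]
finger_gap: 0.004
```

```bash
python3 - <<'E'
from rig import imaging,r
import cv2,pickle
c=imaging.read_camera("wrist");pickle.dump(c,open("w3.pkl","wb"))
cv2.imwrite("pics/w4.png",cv2.resize(c["color"][60:290,140:420],None,fx=2.8,fy=2.6,interpolation=cv2.INTER_CUBIC));print(r.observe()["tool_pos"])
E
```

```text
[ 0.51187191 -0.10810813  0.27950767]
```

View pics/w4.png

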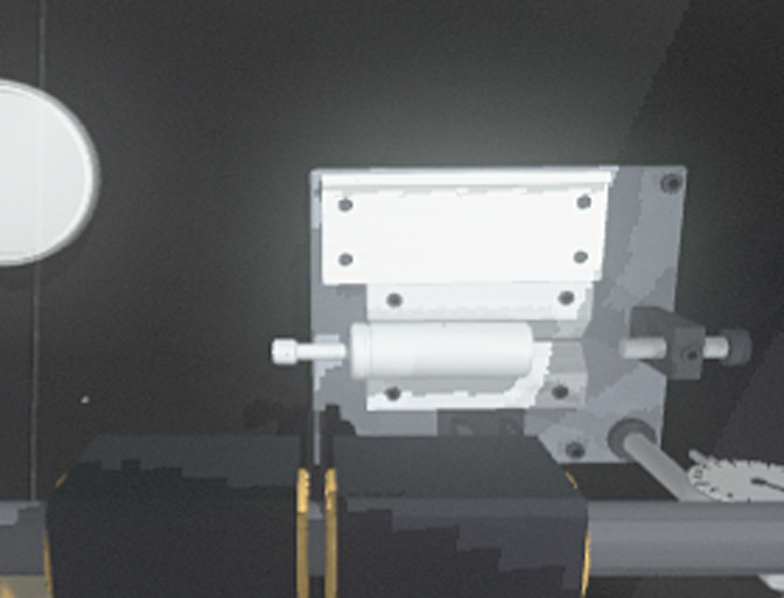

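The bob is seated in the vee, in line with the screw: stem end at (272,352), face at (532,348), screw face at (621,349).

```bash
python3 - <<'E'
from h import *
c=pickle.load(open("w3.pkl","rb"))
o=np.array([.5299,-.023]);y=.098;R=np.array([[np.cos(y),-np.sin(y)],[np.sin(y),np.cos(y)]])
for n,(u,v),z in [("stem",(272,352),.0538),("face",(532,348),.0538),("screw",(621,349),.0538),("ledgeFL",(322,175),.053),("ledgeFR",(612,175),.053)]:
    w=onz(c,(140+(u-.9)/2.8,60+(v-.8)/2.6),z)[:2];print(n,w,(R.T@(w-o)))
print("tcp",R.T@(np.array([.5119,-.1081])-o))
E
```

```text
stem [ 0.54173091 -0.12535562] [ 0.00175934 -0.10302208]
face [ 0.52827153 -0.00778522] [-0.00013199  0.01530111]
screw [0.524844   0.03269911] [0.00041804 0.05592655]
ledgeFL [ 0.45513277 -0.11104267] [-0.08302286 -0.08030477]
ledgeFR [0.44289232 0.01387135] [-0.08298259  0.04520755]
tcp [-0.02624009 -0.0829305 ]
```

Call:
{"name": "move_arm", "arguments": {
  "increments": [
    [[-2.4,1.35,2],[0,0,0],-1],
    [[-2.3,1.35,4],[0,0,0],-1],
    [[0,0,5],[0,0,0],-1],
    [[0,0,5],[0,0,0],-1],
    [[0,0,3.5],[0,0,0],-1],
    [[0,0,1.7],[0,0,0],-1],
    [[0,0,0],[0,0,0],-1],
    [[0,0,0],[0,0,0],-1],
    [[0.3,0,0],[0,0,0],-1],
    [[0.3,0,0],[0,0,0],-1]
  ]
}}

```text
clock: 8.65
tool_pos: [0.5439, -0.1466, 0.0697]
ee_rot: [[-0.098, 0.995, 0.001], [0.995, 0.098, -0.0], [-0.001, 0.001, -1.0]]
contact_force: [-0.8, 0.1, -0.0]
finger_gap: 0.006
```

```bash
python3 - <<'E'
from h import *
from rig import imaging,r
o=np.array([.5299,-.023]);y=.098;R=np.array([[np.cos(y),-np.sin(y)],[np.sin(y),np.cos(y)]])
s=r.observe();print(s["contact_force"],R.T@(s["tool_pos"][:2]-o),s["tool_pos"])
c=imaging.read_camera("scene")["color"][150:260,200:320]
cv2.imwrite("pics/s5.png",cv2.resize(c,(600,550),interpolation=cv2.INTER_CUBIC))
E
```

```text
[-0.76024232  0.07714686 -0.03400352] [ 0.00187162 -0.12442819] [ 0.54393709 -0.14664804  0.06972981]
```

View pics/s5.png

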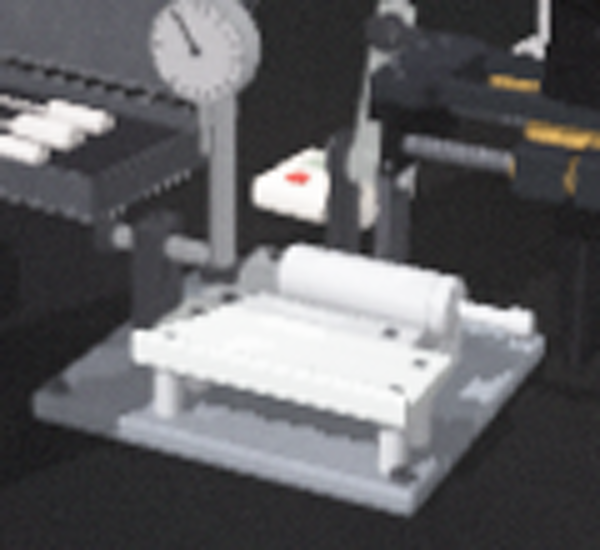

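Call:
{"name": "move_arm", "arguments": {
  "increments": [
    [[0.12,0,0],[0,0,0],-1],
    [[0.12,0,0],[0,0,0],-1],
    [[0.12,0,0],[0,0,0],-1],
    [[0.12,0,0],[0,0,0],-1],
    [[0.12,0,0],[0,0,0],-1],
    [[0.12,0,0],[0,0,0],-1],
    [[0.12,0,0],[0,0,0],-1],
    [[0.12,0,0],[0,0,0],-1],
    [[0.12,0,0],[0,0,0],-1],
    [[0.12,0,0],[0,0,0],-1],
    [[0.12,0,0],[0,0,0],-1],
    [[0.12,0,0],[0,0,0],-1],
    [[0.12,0,0],[0,0,0],-1],
    [[0.12,0,0],[0,0,0],-1],
    [[0.12,0,0],[0,0,0],-1],
    [[0.12,0,0],[0,0,0],-1],
    [[0.12,0,0],[0,0,0],-1],
    [[0.12,0,0],[0,0,0],-1],
    [[0.12,0,0],[0,0,0],-1],
    [[0.12,0,0],[0,0,0],-1]
  ]
}}

```text
clock: 11.2
tool_pos: [0.5414, -0.1228, 0.0689]
ee_rot: [[-0.098, 0.995, 0.0], [0.995, 0.098, 0.0], [0.0, 0.0, -1.0]]
contact_force: [-0.3, -1.4, 0.9]
finger_gap: 0.002
```

Call:
{"name": "move_arm", "arguments": {
  "increments": [
    [[0.12,0,0],[0,0,0],-1],
    [[0.12,0,0],[0,0,0],-1],
    [[0.12,0,0],[0,0,0],-1],
    [[0.12,0,0],[0,0,0],-1],
    [[0.12,0,0],[0,0,0],-1],
    [[0.12,0,0],[0,0,0],-1],
    [[0.12,0,0],[0,0,0],-1],
    [[0.12,0,0],[0,0,0],-1],
    [[0.12,0,0],[0,0,0],-1],
    [[0.12,0,0],[0,0,0],-1],
    [[0.12,0,0],[0,0,0],-1],
    [[0.12,0,0],[0,0,0],-1],
    [[0.12,0,0],[0,0,0],-1],
    [[0.12,0,0],[0,0,0],-1],
    [[0.12,0,0],[0,0,0],-1],
    [[0.12,0,0],[0,0,0],-1]
  ]
}}

```text
clock: 13.2
tool_pos: [0.5394, -0.1037, 0.0689]
ee_rot: [[-0.098, 0.995, -0.0], [0.995, 0.098, 0.0], [0.0, -0.0, -1.0]]
contact_force: [-1.2, -2.0, 1.1]
finger_gap: 0.0
```

Call:
{"name": "move_arm", "arguments": {
  "increments": [
    [[0.1,0,0],[0,0,0],-1],
    [[0.1,0,0],[0,0,0],-1],
    [[0.1,0,0],[0,0,0],-1],
    [[0.1,0,0],[0,0,0],-1]
  ]
}}

```text
clock: 13.7
tool_pos: [0.5391, -0.0997, 0.0689]
ee_rot: [[-0.098, 0.995, 0.0], [0.995, 0.098, 0.0], [0.0, 0.0, -1.0]]
contact_force: [-0.3, -2.7, 0.5]
finger_gap: 0.005
```

```bash
python3 - <<'E'
from h import *
from rig import imaging,r
c=imaging.read_camera("wrist");pickle.dump(c,open("w6.pkl","wb"))
d=imaging.read_camera("scene")["color"]
print(r.observe()["contact_force"])
w=cv2.resize(c["color"][60:330,100:500],(500,338),interpolation=cv2.INTER_CUBIC);s=cv2.resize(d[185:230,215:310],(800,379)[:2],interpolation=cv2.INTER_CUBIC)
cv2.imwrite("pics/w6.png",cv2.hconcat([cv2.resize(w,(400,338)),cv2.resize(s,(400,338))]))
E
```

```text
[ 0.31706756 -0.60143996 -0.19319914]
```

View pics/w6.png

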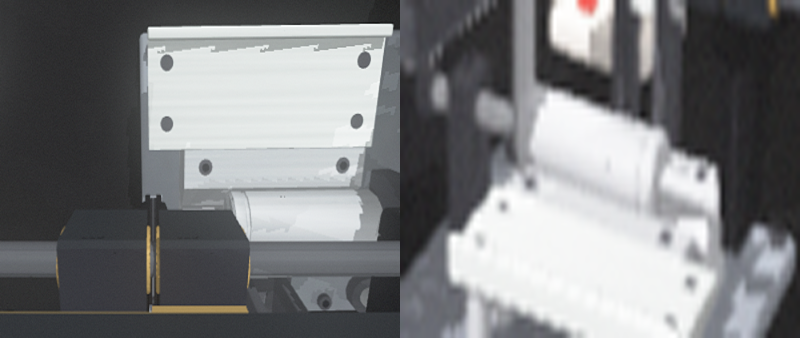

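The bob (scene part, face at ~(530,110)) is just short of the screw at (510,105). I go on in small steps.

Call:
{"name": "move_arm", "arguments": {
  "increments": [
    [[0.07,0,0],[0,0,0],-1],
    [[0.07,0,0],[0,0,0],-1],
    [[0.07,0,0],[0,0,0],-1]
  ]
}}

```text
clock: 14.18
tool_pos: [0.5389, -0.0977, 0.0689]
ee_rot: [[-0.098, 0.995, 0.0], [0.995, 0.098, 0.0], [0.0, 0.0, -1.0]]
contact_force: [-0.3, -2.6, 0.8]
finger_gap: 0.004
```

Call:
{"name": "move_arm", "arguments": {
  "increments": [
    [[0.05,0,0],[0,0,0],-1],
    [[0.05,0,0],[0,0,0],-1]
  ]
}}

```text
clock: 14.42
tool_pos: [0.5388, -0.0967, 0.0689]
ee_rot: [[-0.098, 0.995, 0.0], [0.995, 0.098, 0.0], [0.0, 0.0, -1.0]]
contact_force: [0.1, -2.3, -1.0]
finger_gap: 0.005
```

Call:
{"name": "move_arm", "arguments": {
  "increments": [
    [[0.05,0,0],[0,0,0],-1],
    [[0.05,0,0],[0,0,0],-1]
  ]
}}

```text
clock: 14.68
tool_pos: [0.5387, -0.0957, 0.0689]
ee_rot: [[-0.098, 0.995, 0.0], [0.995, 0.098, 0.0], [0.0, 0.0, -1.0]]
contact_force: [-1.1, -1.8, 0.4]
finger_gap: 0.005
```

Sliding friction reads about 2 N, and there is no stop contact yet.

Call:
{"name": "move_arm", "arguments": {
  "increments": [
    [[0.05,0,0],[0,0,0],-1],
    [[0.05,0,0],[0,0,0],-1]
  ]
}}

```text
clock: 14.92
tool_pos: [0.5386, -0.0947, 0.0689]
ee_rot: [[-0.098, 0.995, 0.0], [0.995, 0.098, 0.0], [0.0, 0.0, -1.0]]
contact_force: [-0.5, -3.0, 0.6]
finger_gap: 0.002
```

Call:
{"name": "move_arm", "arguments": {
  "increments": [
    [[0.05,0,0],[0,0,0],-1],
    [[0.05,0,0],[0,0,0],-1]
  ]
}}

```text
clock: 15.18
tool_pos: [0.5385, -0.0937, 0.0689]
ee_rot: [[-0.098, 0.995, -0.0], [0.995, 0.098, 0.0], [0.0, 0.0, -1.0]]
contact_force: [-1.1, -3.0, 0.6]
finger_gap: 0.006
```

Call:
{"name": "move_arm", "arguments": {
  "increments": [
    [[0.05,0,0],[0,0,0],-1],
    [[0.05,0,0],[0,0,0],-1]
  ]
}}

```text
clock: 15.42
tool_pos: [0.5384, -0.0927, 0.0689]
ee_rot: [[-0.098, 0.995, 0.0], [0.995, 0.098, 0.0], [0.0, 0.0, -1.0]]
contact_force: [-0.6, -1.6, 0.2]
finger_gap: 0.003
```

Call:
{"name": "move_arm", "arguments": {
  "increments": [
    [[0.05,0,0],[0,0,0],-1],
    [[0.05,0,0],[0,0,0],-1]
  ]
}}

```text
clock: 15.68
tool_pos: [0.5383, -0.0918, 0.0689]
ee_rot: [[-0.098, 0.995, 0.0], [0.995, 0.098, 0.0], [0.0, 0.0, -1.0]]
contact_force: [-0.4, -3.2, 1.2]
finger_gap: 0.002
```

Call:
{"name": "move_arm", "arguments": {
  "increments": [
    [[0.04,0,0],[0,0,0],-1],
    [[0.04,0,0],[0,0,0],-1]
  ]
}}

```text
clock: 15.92
tool_pos: [0.5382, -0.0909, 0.0689]
ee_rot: [[-0.098, 0.995, 0.0], [0.995, 0.098, 0.0], [0.0, 0.0, -1.0]]
contact_force: [-0.6, -2.2, 1.0]
finger_gap: 0.007
```

Call:
{"name": "move_arm", "arguments": {
  "increments": [
    [[0.04,0,0],[0,0,0],-1],
    [[0.04,0,0],[0,0,0],-1]
  ]
}}

```text
clock: 16.18
tool_pos: [0.5381, -0.0901, 0.0689]
ee_rot: [[-0.098, 0.995, 0.0], [0.995, 0.098, 0.0], [0.0, 0.0, -1.0]]
contact_force: [-0.7, -1.9, 0.6]
finger_gap: 0.005
```

Call:
{"name": "move_arm", "arguments": {
  "increments": [
    [[0.04,0,0],[0,0,0],-1],
    [[0.04,0,0],[0,0,0],-1]
  ]
}}

```text
clock: 16.42
tool_pos: [0.5381, -0.0893, 0.0689]
ee_rot: [[-0.098, 0.995, 0.0], [0.995, 0.098, 0.0], [0.0, 0.0, -1.0]]
contact_force: [-0.6, -3.7, 1.5]
finger_gap: 0.005
```

Call:
{"name": "move_arm", "arguments": {
  "increments": [
    [[0.04,0,0],[0,0,0],-1],
    [[0.04,0,0],[0,0,0],-1]
  ]
}}

```text
clock: 16.68
tool_pos: [0.5382, -0.0891, 0.069]
ee_rot: [[-0.098, 0.995, 0.001], [0.995, 0.098, -0.001], [-0.001, 0.0, -1.0]]
contact_force: [-1.8, -9.0, 1.7]
finger_gap: 0.004
```

```bash
python3 - <<'E'
from h import *
from rig import imaging,r
d=imaging.read_camera("scene")["color"]
print(r.observe()["contact_force"],r.observe()["tool_pos"])
cv2.imwrite("pics/s7.png",cv2.resize(d[180:235,215:315],(800,440),interpolation=cv2.INTER_CUBIC))
E
```

```text
[-0.5772484  -8.19956356  1.61987224] [ 0.53816487 -0.08912563  0.069014  ]
```

View pics/s7.png

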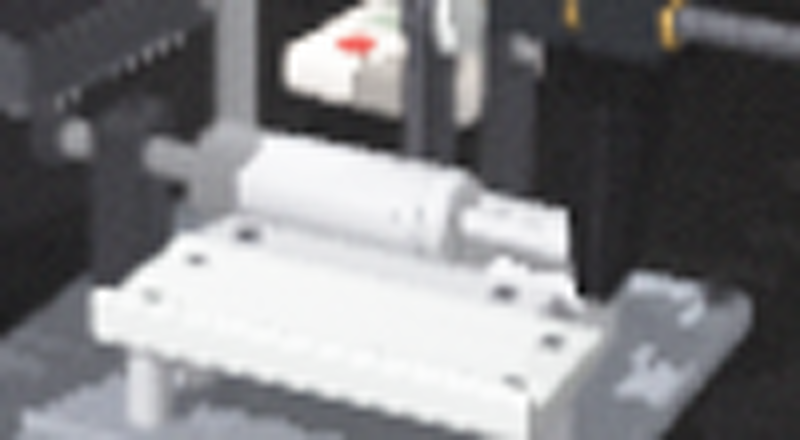

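The bob's face bears on the screw (contact at about (190,165)) with roughly 8 N total. That is well under 20 N. I hold one row, back off, and go over to the ball.

Call:
{"name": "move_arm", "arguments": {
  "increments": [
    [[-0.02,0,0],[0,0,0],-1],
    [[-0.5,0,0],[0,0,0],-1],
    [[-0.8,0,0],[0,0,0],-1],
    [[0,0,-4.0],[0,0,0],-1],
    [[0,0,-6.0],[0,0,0],-1],
    [[0,0,-6.0],[0,0,0],-0.5],
    [[0,0,-6.0],[0,0,0],0],
    [[0.9,1.5,-1.1],[0,0,0],0.3],
    [[2.5,3.0,0],[0,0,0],0.3],
    [[2.5,3.0,0],[0,0,0],0.3],
    [[2.4,3.0,0],[0,0,0],0.3],
    [[0,0,0],[0,0,0],0.3],
    [[0,0,0],[0,0,0],0.3]
  ]
}}

```text
clock: 18.35
tool_pos: [0.6353, -0.0093, 0.2996]
ee_rot: [[-0.098, 0.995, -0.001], [0.995, 0.098, 0.0], [0.0, -0.001, -1.0]]
contact_force: [-0.6, -0.4, 0.2]
finger_gap: 0.644
```

```bash
python3 - <<'E'
from h import *
from rig import imaging,r
o=r.observe();print(o["contact_force"],o["tool_pos"])
c=imaging.read_camera("wrist");s=imaging.read_camera("scene")
print("ball predicted at wrist px",proj(c,[.636,-.009,.2106]))
a=cv2.resize(c["color"],(440,330));b=cv2.resize(s["color"][100:210,220:330],(340,330),interpolation=cv2.INTER_CUBIC)
cv2.imwrite("pics/w8.png",cv2.hconcat([a,b]))
E
```

```text
[-0.64246518 -0.39860732  0.21149446] [ 0.63527312 -0.00927498  0.29961369]
ball predicted at wrist px [252.84847735 203.68085992]
```

View pics/w8.png

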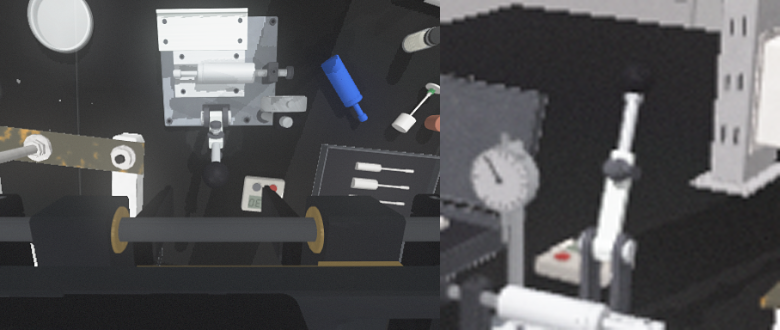

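In the wrist part the ball is at (213,172), between the fingers and about 3 mm toward -y of my estimate. That puts it on the gauge's y = 0. I correct by 3 mm, descend and grip lightly.

Call:
{"name": "move_arm", "arguments": {
  "increments": [
    [[-0.3,-0.1,3.0],[0,0,0],0.3],
    [[0,0,3.0],[0,0,0],0.3],
    [[0,0,2.3],[0,0,0],0.3],
    [[0,0,0],[0,0,0],-0.2],
    [[0,0,0],[0,0,0],-0.4],
    [[0,0,0],[0,0,0],-1],
    [[0,0,0],[0,0,0],-1],
    [[0,0,0],[0,0,0],-1],
    [[0,0,0],[0,0,0],-1]
  ],
  "newtons": 15
}}

```text
clock: 19.58
tool_pos: [0.6351, -0.0109, 0.2177]
ee_rot: [[-0.098, 0.995, 0.001], [0.995, 0.098, 0.002], [0.001, 0.001, -1.0]]
contact_force: [-0.8, 5.6, 2.8]
finger_gap: 0.262
```

```bash
python3 - <<'E'
import numpy as np
th=np.linspace(1.94,.35,19);x=6-13*np.cos(th);z=8.9+13*np.sin(th)
print([[0,round(a,2),round(-b,2)] for a,b in zip(np.diff(x),np.diff(z))])
E
```

```text
[[0, np.float64(-1.09), np.float64(-0.37)], [0, np.float64(-1.12), np.float64(-0.27)], [0, np.float64(-1.14), np.float64(-0.17)], [0, np.float64(-1.15), np.float64(-0.07)], [0, np.float64(-1.15), np.float64(0.03)], [0, np.float64(-1.14), np.float64(0.13)], [0, np.float64(-1.12), np.float64(0.23)], [0, np.float64(-1.1), np.float64(0.33)], [0, np.float64(-1.07), np.float64(0.43)], [0, np.float64(-1.02), np.float64(0.52)], [0, np.float64(-0.97), np.float64(0.61)], [0, np.float64(-0.92), np.float64(0.69)], [0, np.float64(-0.85), np.float64(0.77)], [0, np.float64(-0.78), np.float64(0.84)], [0, np.float64(-0.7), np.float64(0.91)], [0, np.float64(-0.62), np.float64(0.97)], [0, np.float64(-0.53), np.float64(1.02)], [0, np.float64(-0.44), np.float64(1.06)]]
```

The ball is gripped (gap ≈ 25 mm). I swing the first half.

Call:
{"name": "move_arm", "arguments": {
  "increments": [
    [[0.04,-1.09,-0.37],[0,0,0],-1],
    [[0,-1.12,-0.27],[0,0,0],-1],
    [[0,-1.14,-0.17],[0,0,0],-1],
    [[0,-1.15,-0.07],[0,0,0],-1],
    [[0,-1.15,0.03],[0,0,0],-1],
    [[0,-1.14,0.13],[0,0,0],-1],
    [[0,-1.12,0.23],[0,0,0],-1],
    [[0,-1.1,0.33],[0,0,0],-1],
    [[0,-1.07,0.43],[0,0,0],-1]
  ]
}}

```text
clock: 20.7
tool_pos: [0.5362, -0.0215, 0.2167]
ee_rot: [[-0.098, 0.995, 0.007], [0.995, 0.098, -0.001], [-0.001, 0.007, -1.0]]
contact_force: [2.0, 0.5, 16.7]
finger_gap: 0.258
```

Call:
{"name": "move_arm", "arguments": {
  "increments": [
    [[0,-1.04,0.4],[0,0,0],-1],
    [[0,-0.99,0.55],[0,0,0],-1],
    [[0,-0.94,0.66],[0,0,0],-1],
    [[0,-0.87,0.75],[0,0,0],-1],
    [[0,-0.8,0.83],[0,0,0],-1],
    [[0,-0.72,0.9],[0,0,0],-1],
    [[0,-0.62,0.97],[0,0,0],-1],
    [[0,-0.53,1.02],[0,0,0],-1],
    [[0,-0.44,1.06],[0,0,0],-1]
  ]
}}

```text
clock: 21.82
tool_pos: [0.4652, -0.0282, 0.142]
ee_rot: [[-0.098, 0.995, -0.0], [0.995, 0.098, 0.0], [0.0, -0.0, -1.0]]
contact_force: [-0.6, -0.1, -0.0]
finger_gap: 0.006
```

The grip slipped off the ball on the way and the fingers are now shut. I back out toward -x, rise and look.

Call:
{"name": "move_arm", "arguments": {
  "increments": [
    [[0,-1.0,0],[0,0,0],-1],
    [[0,-1.0,-0.5],[0,0,0],-1],
    [[0,0,-4.0],[0,0,0],-1],
    [[0,0,-5.0],[0,0,0],-1],
    [[0,0,-5.0],[0,0,0],-1],
    [[0,0,-2],[0,0,0],-1],
    [[0,0,0],[0,0,0],-1]
  ]
}}

```text
clock: 22.7
tool_pos: [0.4454, -0.0302, 0.3094]
ee_rot: [[-0.098, 0.995, 0.004], [0.995, 0.098, -0.001], [-0.001, 0.004, -1.0]]
contact_force: [0.2, -0.1, -1.3]
finger_gap: 0.002
```

```bash
python3 - <<'E'
from h import *
from rig import imaging,r
o=r.observe();print(o["contact_force"],o["tool_pos"])
c=imaging.read_camera("wrist");s=imaging.read_camera("scene");pickle.dump((c,s),open("w9.pkl","wb"))
b=cv2.resize(s["color"][100:240,200:330],(520,560),interpolation=cv2.INTER_CUBIC)
# wrist top 2/3
a=cv2.resize(c["color"][60:340,160:300],(280,560))
cv2.imwrite("pics/s9.png",cv2.hconcat([b,a]))
def W(g,y=.098):
    return [.5299+np.cos(y)*g[0]-np.sin(y)*g[1],-.023+np.sin(y)*g[0]+np.cos(y)*g[1],g[2]]
for th in np.arange(.3,1.6,.1):
    p=proj(s,W((.06-.13*np.cos(th),0,.089+.13*np.sin(th)))); print(round(th,1),((p-[200,100])*4).round())
E
```

```text
[ 0.18529264 -0.14915408 -1.25968779] [ 0.44536895 -0.03022259  0.30937433]
0.3 [201. 335.]
0.4 [206. 310.]
0.5 [211. 285.]
0.6 [217. 261.]
0.7 [225. 237.]
0.8 [233. 215.]
0.9 [242. 194.]
1.0 [251. 175.]
1.1 [260. 157.]
1.2 [270. 142.]
1.3 [281. 129.]
1.4 [291. 119.]
1.5 [301. 111.]
```

View pics/s9.png

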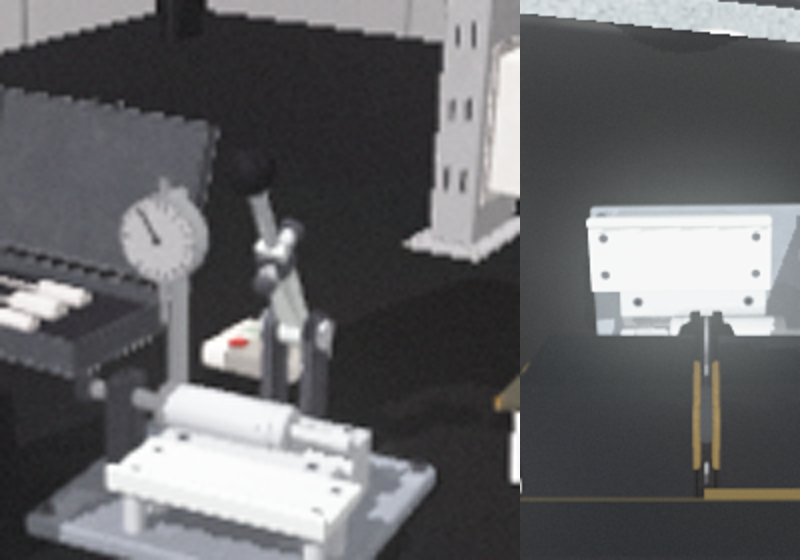

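The ball is at (252,172), which matches θ ≈ 1.0 on my projected arc. The bob is still against the stop. I'll push the ball down with the shut fingertips on top of it, following the arc.

Call:
{"name": "move_arm", "arguments": {
  "increments": [
    [[-0.1,3.6,0],[0,0,0],-1],
    [[0,3.7,1.0],[0,0,0],-1],
    [[0,0,3.3],[0,0,0],-1],
    [[0,0,2.0],[0,0,0],-1],
    [[0,0,0.5],[0,0,0],-1],
    [[0,0,0.5],[0,0,0],-1]
  ]
}}

```text
clock: 23.55
tool_pos: [0.5171, -0.0239, 0.2371]
ee_rot: [[-0.098, 0.995, -0.002], [0.995, 0.098, 0.0], [0.0, -0.002, -1.0]]
contact_force: [-30.1, 1.3, 66.7]
finger_gap: 0.005
```

```bash
python3 - <<'E'
import numpy as np
th=np.arange(1.0,.2,-.05);x=6-13*np.cos(th);z=8.9+13*np.sin(th)
print([(float(round(a,2)),float(round(-b,2))) for a,b in zip(np.diff(x),np.diff(z))])
from rig import r
print(r.observe()["tool_pos"],r.observe()["contact_force"])
E
```

```text
[(-0.54, 0.36), (-0.52, 0.39), (-0.5, 0.42), (-0.48, 0.44), (-0.45, 0.46), (-0.43, 0.49), (-0.41, 0.51), (-0.38, 0.53), (-0.35, 0.55), (-0.33, 0.56), (-0.3, 0.58), (-0.27, 0.59), (-0.24, 0.6), (-0.21, 0.62), (-0.18, 0.63)]
[ 0.51705592 -0.02388221  0.23711854] [-30.1267572    1.33876702  66.74357505]
```

The contact came earlier than predicted and the force is radial. I relieve it by lifting and leading toward -x.

Call:
{"name": "move_arm", "arguments": {
  "increments": [
    [[0,-0.3,-0.5],[0,0,0],-1],
    [[0,-0.3,0],[0,0,0],-1]
  ]
}}

```text
clock: 23.8
tool_pos: [0.5121, -0.0246, 0.24]
ee_rot: [[-0.098, 0.995, 0.0], [0.995, 0.098, 0.0], [0.0, 0.0, -1.0]]
contact_force: [0.3, -0.6, -0.4]
finger_gap: 0.005
```

Call:
{"name": "move_arm", "arguments": {
  "increments": [
    [[0,0,-3.0],[0,0,0],-1],
    [[0,2.4,0],[0,0,0],-1],
    [[0,2.4,0],[0,0,0],-1],
    [[0,0,3.0],[0,0,0],-1],
    [[0,0,1.5],[0,0,0],-1],
    [[0,0,0.4],[0,0,0],-1],
    [[0,0,0],[0,0,0],-1]
  ]
}}

```text
clock: 24.68
tool_pos: [0.5601, -0.02, 0.2211]
ee_rot: [[-0.098, 0.995, 0.0], [0.995, 0.098, 0.0], [0.0, 0.0, -1.0]]
contact_force: [-0.0, 0.3, -0.3]
finger_gap: 0.004
```

Call:
{"name": "move_arm", "arguments": {
  "increments": [
    [[0,-0.4,0],[0,0,0],-1],
    [[0,-0.4,0],[0,0,0],-1],
    [[0,-0.4,0],[0,0,0],-1]
  ]
}}

```text
clock: 25.05
tool_pos: [0.5478, -0.0211, 0.2212]
ee_rot: [[-0.098, 0.995, 0.001], [0.995, 0.098, -0.0], [-0.0, 0.001, -1.0]]
contact_force: [-0.2, -0.3, 0.4]
finger_gap: 0.005
```

Call:
{"name": "move_arm", "arguments": {
  "increments": [
    [[0,-0.3,0],[0,0,0],-1],
    [[0,-0.3,0.1],[0,0,0],-1],
    [[0,-0.3,0.1],[0,0,0],-1]
  ]
}}

```text
clock: 25.42
tool_pos: [0.5409, -0.0219, 0.2191]
ee_rot: [[-0.097, 0.995, 0.005], [0.995, 0.097, 0.0], [-0.0, 0.005, -1.0]]
contact_force: [12.1, 2.0, -7.6]
finger_gap: 0.004
```

Contact from behind: 12 N, with the ball at θ ≈ 0.98. I follow the arc.

Call:
{"name": "move_arm", "arguments": {
  "increments": [
    [[0,-0.54,0.36],[0,0,0],-1],
    [[0,-0.52,0.4],[0,0,0],-1],
    [[0,-0.5,0.42],[0,0,0],-1],
    [[0,-0.48,0.45],[0,0,0],-1]
  ]
}}

```text
clock: 25.92
tool_pos: [0.5202, -0.0241, 0.2034]
ee_rot: [[-0.098, 0.995, 0.004], [0.995, 0.098, -0.0], [-0.001, 0.004, -1.0]]
contact_force: [4.3, 0.8, 4.6]
finger_gap: 0.003
```

Call:
{"name": "move_arm", "arguments": {
  "increments": [
    [[0,-0.45,0.47],[0,0,0],-1],
    [[0,-0.43,0.49],[0,0,0],-1],
    [[0,-0.41,0.51],[0,0,0],-1],
    [[0,-0.38,0.53],[0,0,0],-1]
  ]
}}

```text
clock: 26.42
tool_pos: [0.5037, -0.0258, 0.1833]
ee_rot: [[-0.097, 0.995, 0.005], [0.995, 0.097, -0.0], [-0.001, 0.005, -1.0]]
contact_force: [5.2, 0.7, 5.0]
finger_gap: 0.007
```

The ball is at θ ≈ 0.57. I switch to pressing from above.

Call:
{"name": "move_arm", "arguments": {
  "increments": [
    [[0,0.5,0],[0,0,0],-1],
    [[0,0,-4.0],[0,0,0],-1],
    [[0,-1.6,0],[0,0,0],-1],
    [[0,-1.6,0],[0,0,0],-1],
    [[0,0,1.4],[0,0,0],-1],
    [[0,0,0.4],[0,0,0],-1]
  ]
}}

```text
clock: 27.18
tool_pos: [0.475, -0.0282, 0.203]
ee_rot: [[-0.097, 0.995, -0.002], [0.995, 0.097, 0.001], [0.001, -0.002, -1.0]]
contact_force: [-1.3, 1.5, -0.1]
finger_gap: 0.008
```

Call:
{"name": "move_arm", "arguments": {
  "increments": [
    [[0,0,0.3],[0,0,0],-1],
    [[0,0,0.3],[0,0,0],-1],
    [[0,-0.1,0.3],[0,0,0],-1]
  ]
}}

```text
clock: 27.55
tool_pos: [0.4747, -0.0283, 0.1956]
ee_rot: [[-0.098, 0.995, 0.0], [0.995, 0.098, -0.0], [-0.0, 0.0, -1.0]]
contact_force: [-3.6, -0.7, 8.9]
finger_gap: 0.004
```

Call:
{"name": "move_arm", "arguments": {
  "increments": [
    [[0,-0.34,0.55],[0,0,0],-1],
    [[0,-0.31,0.57],[0,0,0],-1],
    [[0,-0.28,0.58],[0,0,0],-1]
  ]
}}

```text
clock: 27.92
tool_pos: [0.4643, -0.0294, 0.1788]
ee_rot: [[-0.098, 0.995, -0.001], [0.995, 0.098, -0.0], [-0.0, -0.001, -1.0]]
contact_force: [-7.6, -2.7, 10.6]
finger_gap: 0.004
```

Call:
{"name": "move_arm", "arguments": {
  "increments": [
    [[0,-0.25,0.6],[0,0,0],-1],
    [[0,-0.22,0.61],[0,0,0],-1],
    [[0,-0.19,0.62],[0,0,0],-1],
    [[0,0,0],[0,0,0],-1]
  ]
}}

```text
clock: 28.42
tool_pos: [0.4581, -0.0299, 0.16]
ee_rot: [[-0.098, 0.995, -0.001], [0.995, 0.098, 0.0], [0.0, -0.001, -1.0]]
contact_force: [-0.0, 0.2, -0.3]
finger_gap: 0.004
```

The force dropped to zero. I probe gently for the ball and check with a numeric look at the scene picture.

```bash
python3 - <<'E'
from h import *
from rig import imaging
s=imaging.read_camera("scene");t=s["color"];cv2.imwrite("pics/probe.png",t)
def W(g,y=.098): return [.5299+np.cos(y)*g[0]-np.sin(y)*g[1],-.023+np.sin(y)*g[0]+np.cos(y)*g[1],g[2]]
for th in np.arange(.0,.9,.1):
    a=[]
    for rr in (.13,.09,.075,.06,.045,.03):
        p=proj(s,W((.06-rr*np.cos(th),0,.089+rr*np.sin(th)))).round().astype(int);a.append(int(t[p[1],p[0]].max()))
    print(round(th,1),a)
print("tip",proj(s,W((-.072,0,.135))))
g=t.max(2)[155:215:2,222:300:2]
for row in g: print("".join(" .:-=+*#%@"[min(9,int(v)//26)] for v in row))
E
```

```text
0.0 [245, 41, 102, 131, 77, 139]
0.1 [136, 173, 215, 136, 91, 184]
0.2 [42, 162, 162, 209, 100, 188]
0.3 [42, 242, 227, 222, 119, 197]
0.4 [34, 49, 141, 168, 184, 212]
0.5 [38, 46, 145, 153, 77, 198]
0.6 [31, 45, 96, 92, 80, 167]
0.7 [38, 44, 43, 48, 61, 85]
0.8 [40, 42, 44, 42, 47, 59]
tip [248.56708793 181.64402128]
=-=-=##=#=.............................
---=+##**+.............................
---=+###=*.............................
=-===###**.............................
----=####*.............................
==---+*###.............................
.:--==+*##.............................
--:--:-=**.............................
------:::+:............................
=::------+:.........--::...............
=:::::---+:.........:=-:...............
:::::::::+-.........-*=--:..-:.........
:::::-:::==.........+*=:+#%#--:........
:::::::::-=.......+=*#+%%##--++........
::::::::::=.....:%@@@%-*##*:-*+........
:::::--:..=.....:*#*#%:****:-*+........
::::-:....=..:...+*+++--:*#::==........
::-:......=..:...**#*+:::*#::::........
-=...:....==....-**+*+:::##:-:.........
-:.:::-:..=+=.....:---=:-**:::.........
-+-----:.:***.........=::=::::.........
=+-:::+=:**@@@%#+:...:=:-..:-:.........
:=-::-****@@@@@@@@@%*==::..:-:.........
..:::-=++#@@@@@@@@@@@@#*+=::::.........
..::::::=*%%@@@@@@@@@%*****:-:.........
..:::::-=*##%%%@@@@@@*******++-:.......
..::::--++%%###%%%%@@******#%#*#=*#-...
..:::::=#%%*+%@%%##%%#+**++#@@@@@%@+...
..::::-@%%@@@@@@@@@%%%*+*+***#%%%**=...
..:::*@@@@@@@@@@@@@@@@@@@%#**%*****+:..
```

The bright lever pixels lie at θ ≈ 0.2–0.3, so the ball should be right under the tips. I continue down slowly.

Call:
{"name": "move_arm", "arguments": {
  "increments": [
    [[0,0,0.2],[0,0,0],-1],
    [[0,0,0.2],[0,0,0],-1]
  ]
}}

```text
clock: 28.72
tool_pos: [0.4581, -0.0299, 0.1564]
ee_rot: [[-0.098, 0.995, -0.001], [0.995, 0.098, -0.0], [0.0, -0.001, -1.0]]
contact_force: [-6.8, -1.6, 8.0]
finger_gap: 0.006
```

Call:
{"name": "move_arm", "arguments": {
  "increments": [
    [[0,0,0.2],[0,0,0],-1],
    [[0,0,0.2],[0,0,0],-1]
  ]
}}

```text
clock: 28.98
tool_pos: [0.458, -0.0298, 0.1523]
ee_rot: [[-0.098, 0.995, -0.001], [0.995, 0.098, 0.0], [0.0, -0.001, -1.0]]
contact_force: [-5.8, -1.3, 8.0]
finger_gap: 0.003
```

Call:
{"name": "move_arm", "arguments": {
  "increments": [
    [[0,-0.05,0.2],[0,0,0],-1],
    [[0,-0.05,0.2],[0,0,0],-1],
    [[0,-0.04,0.2],[0,0,0],-1],
    [[0,-0.03,0.2],[0,0,0],-1],
    [[0,-0.03,0.15],[0,0,0],-1]
  ]
}}

```text
clock: 29.6
tool_pos: [0.4559, -0.03, 0.1428]
ee_rot: [[-0.098, 0.995, -0.001], [0.995, 0.098, 0.0], [0.0, -0.001, -1.0]]
contact_force: [-6.0, -1.5, 7.5]
finger_gap: 0.003
```

Call:
{"name": "move_arm", "arguments": {
  "increments": [
    [[0,-0.02,0.1],[0,0,0],-1],
    [[0,-0.02,0.1],[0,0,0],-1]
  ]
}}

```text
clock: 29.85
tool_pos: [0.4556, -0.0301, 0.1408]
ee_rot: [[-0.098, 0.995, -0.001], [0.995, 0.098, 0.0], [0.0, -0.001, -1.0]]
contact_force: [-5.4, -1.2, 6.2]
finger_gap: 0.004
```

Call:
{"name": "move_arm", "arguments": {
  "increments": [
    [[0,-0.02,0.1],[0,0,0],-1],
    [[0,-0.02,0.1],[0,0,0],-1]
  ]
}}

```text
clock: 30.1
tool_pos: [0.4553, -0.0301, 0.1388]
ee_rot: [[-0.098, 0.995, -0.001], [0.995, 0.098, 0.0], [0.0, -0.001, -1.0]]
contact_force: [-5.0, -0.0, 7.3]
finger_gap: 0.005
```

Call:
{"name": "move_arm", "arguments": {
  "increments": [
    [[0,-0.01,0.1],[0,0,0],-1],
    [[0,-0.01,0.1],[0,0,0],-1]
  ]
}}

```text
clock: 30.35
tool_pos: [0.455, -0.0301, 0.1368]
ee_rot: [[-0.098, 0.995, -0.001], [0.995, 0.098, 0.0], [0.0, -0.001, -1.0]]
contact_force: [-4.9, -1.6, 7.3]
finger_gap: 0.003
```

The horizontal part suggests contact near the tip's edge. I re-centre over the ball.

Call:
{"name": "move_arm", "arguments": {
  "increments": [
    [[0,0,-0.6],[0,0,0],-1],
    [[0,0.7,0],[0,0,0],-1],
    [[0,0,0],[0,0,0],-1],
    [[0,0,0.1],[0,0,0],-1],
    [[0,0,0.1],[0,0,0],-1]
  ]
}}

```text
clock: 30.98
tool_pos: [0.4624, -0.0294, 0.1405]
ee_rot: [[-0.098, 0.995, -0.0], [0.995, 0.098, 0.0], [0.0, -0.0, -1.0]]
contact_force: [-1.2, 0.4, -0.0]
finger_gap: 0.003
```

Call:
{"name": "move_arm", "arguments": {
  "increments": [
    [[0,0,0.1],[0,0,0],-1],
    [[0,0,0.1],[0,0,0],-1]
  ]
}}

```text
clock: 31.22
tool_pos: [0.4625, -0.0295, 0.1386]
ee_rot: [[-0.098, 0.995, -0.0], [0.995, 0.098, 0.0], [0.0, -0.0, -1.0]]
contact_force: [0.1, -0.7, 0.3]
finger_gap: 0.008
```

Call:
{"name": "move_arm", "arguments": {
  "increments": [
    [[0,0,0.1],[0,0,0],-1],
    [[0,0,0.1],[0,0,0],-1]
  ]
}}

```text
clock: 31.48
tool_pos: [0.4626, -0.0295, 0.1367]
ee_rot: [[-0.098, 0.995, 0.0], [0.995, 0.098, 0.0], [0.0, 0.0, -1.0]]
contact_force: [-1.2, -0.2, 6.2]
finger_gap: 0.004
```

Call:
{"name": "move_arm", "arguments": {
  "increments": [
    [[0,0,0.1],[0,0,0],-1],
    [[0,0,0.1],[0,0,0],-1]
  ]
}}

```text
clock: 31.72
tool_pos: [0.4624, -0.0295, 0.1349]
ee_rot: [[-0.098, 0.995, -0.0], [0.995, 0.098, 0.0], [0.0, -0.0, -1.0]]
contact_force: [-3.9, 0.2, 6.5]
finger_gap: 0.005
```

Call:
{"name": "move_arm", "arguments": {
  "increments": [
    [[0,0,0.1],[0,0,0],-1],
    [[0,0,0.1],[0,0,0],-1]
  ]
}}

```text
clock: 31.98
tool_pos: [0.4621, -0.0295, 0.1329]
ee_rot: [[-0.098, 0.995, -0.001], [0.995, 0.098, 0.0], [0.0, -0.001, -1.0]]
contact_force: [-3.5, -1.4, 6.4]
finger_gap: 0.004
```

Call:
{"name": "move_arm", "arguments": {
  "increments": [
    [[0,0,0.1],[0,0,0],-1],
    [[0,0,0.1],[0,0,0],-1]
  ]
}}

```text
clock: 32.22
tool_pos: [0.4619, -0.0295, 0.1308]
ee_rot: [[-0.098, 0.995, -0.001], [0.995, 0.098, 0.0], [0.0, -0.001, -1.0]]
contact_force: [-5.1, -2.0, 5.7]
finger_gap: 0.002
```

Call:
{"name": "move_arm", "arguments": {
  "increments": [
    [[0,0,0.1],[0,0,0],-1],
    [[0,0,0.1],[0,0,0],-1]
  ]
}}

```text
clock: 32.48
tool_pos: [0.4618, -0.0295, 0.1288]
ee_rot: [[-0.098, 0.995, -0.002], [0.995, 0.098, 0.0], [0.0, -0.002, -1.0]]
contact_force: [-4.2, -1.3, 5.9]
finger_gap: 0.006
```

Call:
{"name": "move_arm", "arguments": {
  "increments": [
    [[0,0,0.1],[0,0,0],-1],
    [[0,0,0.1],[0,0,0],-1]
  ]
}}

```text
clock: 32.72
tool_pos: [0.4616, -0.0295, 0.1268]
ee_rot: [[-0.098, 0.995, -0.002], [0.995, 0.098, 0.0], [0.0, -0.002, -1.0]]
contact_force: [-6.0, -1.8, 7.3]
finger_gap: 0.004
```

Call:
{"name": "move_arm", "arguments": {
  "increments": [
    [[0,0,0.1],[0,0,0],-1],
    [[0,0,0.1],[0,0,0],-1]
  ]
}}

```text
clock: 32.98
tool_pos: [0.4615, -0.0295, 0.1248]
ee_rot: [[-0.098, 0.995, -0.002], [0.995, 0.098, 0.0], [0.0, -0.002, -1.0]]
contact_force: [-7.1, -2.0, 8.8]
finger_gap: 0.005
```

Call:
{"name": "move_arm", "arguments": {
  "increments": [
    [[0,0,0.1],[0,0,0],-1],
    [[0,0,0.1],[0,0,0],-1]
  ]
}}

```text
clock: 33.22
tool_pos: [0.4614, -0.0295, 0.1229]
ee_rot: [[-0.098, 0.995, -0.002], [0.995, 0.098, 0.0], [0.0, -0.002, -1.0]]
contact_force: [-7.8, -1.4, 10.2]
finger_gap: 0.005
```

There is a clear knee at z ≈ 0.1286 and the force has risen 4.2 N at the ball. That gives the foot ≈ 9–10 N. I release upward.

Call:
{"name": "move_arm", "arguments": {
  "increments": [
    [[0,0,-0.1],[0,0,0],-1],
    [[0,0,-0.3],[0,0,0],-1],
    [[0,0,-1.0],[0,0,0],-1],
    [[0,0,-4.0],[0,0,0],-1],
    [[0,0,-5.0],[0,0,0],-1],
    [[0,0,-5.0],[0,0,0],-1],
    [[0,0,-3.0],[0,0,0],-1],
    [[0,0,0],[0,0,0],-1]
  ]
}}

```text
clock: 34.22
tool_pos: [0.463, -0.0295, 0.3092]
ee_rot: [[-0.098, 0.995, 0.005], [0.995, 0.098, -0.001], [-0.001, 0.005, -1.0]]
contact_force: [-1.1, -0.3, -1.4]
finger_gap: 0.001
```

```bash
python3 - <<'E'
from h import *
from rig import imaging,r
o=r.observe();print(o["contact_force"],o["tool_pos"])
s=imaging.read_camera("scene");t=s["color"];d0=pickle.load(open("d0.pkl","rb"))["scene"]["color"]
def W(g,y=.098): return [.5299+np.cos(y)*g[0]-np.sin(y)*g[1],-.023+np.sin(y)*g[0]+np.cos(y)*g[1],g[2]]
print("ball th0",proj(s,W((-.07,0,.089))))
g=t.max(2)[155:235:2,222:310:2]
for row in g: print("".join(" .:-=+*#%@"[min(9,int(v)//26)] for v in row))
# bystanders: change vs start away from gauge/robot
df=cv2.absdiff(t,d0).max(2)>40; n,l,st,_=cv2.connectedComponentsWithStats(df.astype(np.uint8))
print([x.tolist() for x in st[1:] if x[4]>25])
E
```

```text
[-1.12613152 -0.29905966 -1.38772478] [ 0.46299117 -0.02951138  0.3091878 ]
ball th0 [248.81057962 202.086953  ]
---==##=#####**............................#
---=*##**####**:..........................+#
---=+###=###***:........................-#%#
--=-=###*###*+*:.......................:+###
-=--=#######**+............................=
===--+*######+-.............................
.:--==+*###*+-..............................
--:=-:-=**#*+...............................
------:-:++*+...............................
=::------++++...............................
=::::::--++++..........:....................
:::::::::==++.........+=-:..-:..............
:::::-:::==++.......=-+=%@@#=-:.............
:::::::::-=++.....*====*@@@+=%+.............
::::::::::=++...:@@+--*@@@%=+%+.............
::::::-:..=++.:@@@%##*@@@%*==#+.............
::::-:....=++.+@@##*%**####-:==.............
::-:......=++.+@@**=#+=#*##-:::.............
-=...:....=++.:+#*@%#*-*-##--:..............
-:.:::-:..=++....:@@@*-::**:::..............
-+::--::.:**+:..:%%#@+-::=::-:..............
=*-::-+=:**@@@@#%%*=++-::..:::............
[... 500 characters left out ...]
*@@@@@@@@@@@@@@@@@@@@@@@@@@@@@@@*++++*##+:
+===+%%@@@@@@@@@@@@@@@@@@@@@@@@%@@*++**##+-.
===+#%*+*%%@@@@@@@@@@@@@@@@@@@@@@*++*###*=..
=***#%#*++==+#%@@@@@@@@@@@@@#%@@#+++###*=...
****#%#+========+#%@@@@@@@@@@@@#*++**#*=....
****#%#==*++========+#%@@@@@@@#*+++++++:....
###**#*********+========+#%@@@**++++++-.....
[[0, 0, 18, 160, 2355], [197, 0, 108, 104, 4995], [270, 131, 16, 49, 339], [230, 144, 19, 27, 358], [0, 172, 117, 195, 3402], [150, 177, 10, 7, 46], [242, 176, 3, 20, 54], [166, 181, 11, 6, 45], [250, 180, 22, 13, 131], [185, 189, 10, 25, 189], [234, 188, 56, 36, 562], [286, 210, 14, 13, 67], [219, 221, 11, 8, 39], [0, 231, 20, 9, 34], [17, 292, 23, 19, 316], [135, 349, 63, 35, 1072]]
```

```bash
python3 -c "
from rig import r
print(r.observe()['clock']);print(r.hand_in())"
```

```text
34.275
the job is handed in; nothing more can be done
None
```

The bob is set up in the gauge and I handed the job in at 34.3 s; no verdict came back. I rolled it off the ledge into the vee and let it settle. Then I slid it by its stem against the stop, and pressed the hold-down arm onto it.

**Last checks**
- **Bob in the vee:** the wrist picture showed it seated and in line with the stop screw before I pushed it.
- **Against the stop:** the force peaked at about 9 N total, of which about 2 N was sliding friction. The later scene picture, taken before clamping, still showed the face at the screw.
- **Clamp:** there was a clear knee where the foot met the bob. I pressed about 5.6 mm further at the ball, which raised the force by 4.2 N. That puts the foot at about 9 N from the force or about 10 N from the travel.
- **After release:** the scene image, read as numbers because the picture allowance was used up, shows the arm level. The gripper was clear, about 0.19 m above the ball.

**What went wrong on the way**
- The first light grip slipped off the ball during the swing.
- My first push from above hit the ball almost along the arm and read about 70 N at the wrist. I backed off at once, pushed the ball from behind, and then pressed it from above. The arm's body limit is 40 N and the wrist limit 120 N; I believe only the fingertips were touching.

**What I could not confirm**
- I never measured the final foot force or the final gap to the stop directly.
- The last comparison with the starting picture showed small changes near some bystanders and the blue look-alike. I took these for the robot and its shadow, because none of my moves went near them, but I did not check them one by one.

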